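# Take a round brush out of the UV tool steriliser and hold it ready

### The job

Slide the amber shutter of the tool steriliser all the way back over its hood, then take out the wooden round brush: its handle lies under the hood, so tilt the bristle end up and draw the brush out slantwise through the opening, without forcing it against the steriliser. Finish with the gripper still holding the brush up and at rest, all of it a hand's breadth clear above the steriliser and touching neither it nor the other things, with the shutter left open. Leave the comb jar, the two pots, the tint bowl and the pump bottle where they stand.

Things in the scene. Friction and masses are not known exactly. Their poses are not given: they have to be found in the camera images.
- steriliser: White open-topped box fixed on the worktop, 360 mm long along its y axis, 140 mm wide along x, walls 5 mm thick, rim 74 mm above the worktop; z up, origin under its middle, on the worktop. Its half at -y is covered by a fixed hood, its half at +y is open. Inner floor at 10 mm; two rack wires run along y at x = +-18 mm, tops at 16 mm
- opening (a point): Centre of the box's mouth, at rim height (74 mm), 87.5 mm along +y from the middle of the box; axes as the box's. The mouth reaches 87.5 mm to either side along y and 65 mm along x. Guide rails for the shutter stand along both long walls, from 62 mm off the middle line outward, tops 83 mm above the worktop
- hood_edge (a point): Middle of the hood's edge, at the middle of the box, 74 mm above the worktop (the hood's top; its underside is at 69 mm). The hood covers the box from here to its -y end wall, 175 mm inside, and the handle of the brush lies under it
- shutter (a joint): Slide of the amber see-through shutter (plate 178 mm long, 124 mm wide, 4 mm thick, top 79.5 mm above the worktop), in m: 0 shut over the mouth, 0.176 fully open, lying on top of the hood. Grows as the shutter moves along the box's -y axis. About 1.5 N of friction; it stays where it is left
- shutter_grip (a point): Centre of the black grip bar on the shutter: 80 mm long across (along its x axis), 14 mm thick along the sliding direction y, 25 mm high, from the plate's top at 79.5 mm to 104.5 mm above the worktop; take it from above across its thickness, or push it
- brush_mid (a point): Middle of the wooden round hair brush, on its axis, 39.5 mm above the worktop; it lies in the box along the box's y axis. Its y axis points to the bristle end. 262 mm long: barrel 58 mm across from 23 to 131 mm along +y, the rest a 20 mm round handle, under the hood beyond some 27 to 38 mm along -y. Grip the handle here, across x. 0.06 to 0.12 kg, balance 50 mm along +y; 60 N holds it
- brush_tip (a point): Bristle end of the brush, on its axis, 131 mm along +y from its middle
- brush_end (a point): Handle end of the brush, on its axis, 131 mm along -y from its middle
- brush: The brush itself; origin 29 mm below its middle, axes as for its middle
- comb_jar: Bystander: clear glass jar, 86 mm across, 150 mm high; origin under its centre
- pot_cream: Bystander: cream pot with black lid, 61 mm across, 48 mm high; origin under its centre
- pot_gold: Bystander: black pot with gold lid, 53 mm across, 36 mm high; origin under its centre
- tint_bowl: Bystander: black tint bowl with a side grip, 127 x 147 mm, 50 mm high; origin under its centre
- pump_bottle: Bystander: bottle with black pump and amber label, 52 mm across, 157 mm high; origin under its centre

How it is judged:
On the way, in this order (a step that is already met when the one before it is completed fails the run):
1. the shutter is slid fully back (at least 165 of 176 mm) (value of joint shutter above 0.165 m), for 0.2 s.
2. the brush slants out through the opening: its bristle end is above the rim while its handle end is still under the hood (z of brush_tip in the frame of steriliser above 0.085 m and z of brush_end in the frame of steriliser below 0.069 m and contact force between the fingers and brush above 1 N), for 0.1 s.
At the end, for the whole second after the job is handed in: The gripper still holds the brush; both its ends are at least 150 mm above the worktop (76 mm above the box's rim), it touches the steriliser, comb jar and pump bottle nowhere, is at rest (under 0.03 m/s), and the shutter is open at least 165 mm (height (world z) of each of brush_tip, brush_end above 0.15 m and contact force between the fingers and brush above 1 N and contact force between brush and steriliser below 0.1 N and linear speed of brush below 0.03 m/s and value of joint shutter above 0.165 m and contact force between brush and comb_jar below 0.1 N and contact force between brush and pump_bottle below 0.1 N); the arm keeps its last pose, push and grip.
It fails at once if the brush is forced against the steriliser with more than 25 N (contact force between brush and steriliser above 25 N).
It fails at once if a bystander is shifted by more than 20 mm (distance of any of comb_jar, pot_cream, pot_gold, tint_bowl, pump_bottle from where it was at the start of the episode above 0.02 m).
It also fails if it takes over 48 s, if anything falls off the work surface, if the arm or the gripper's body presses on something with over 40 N, if the wrist force passes 120 N, or if a joint passes its speed limit or range.

### The arm

A 6-joint arm with a two-finger parallel gripper is mounted at the origin on a cart in front of the work surface, level with it; the furniture and walls round the work are solid. World frame = base frame: x ahead of the robot, y to its left, z up, the work surface at z = 0. Lengths are in m, angles in rad, forces in N, time in s.
With the tool pointing down it reaches from about 0.3 to 0.875 m from the base axis. Payload 6.4 kg.
Tool frame: the origin (TCP) lies at the very end of the fingers, on their centre line; the grasp point (between the pads) lies behind it (r.tcp_to_grasp is the z of the grasp point in the tool frame, in m); z points along the fingers, y is the line along which they close (so a half turn about z gives the same grasp; the last joint's range is limited). The gripper opens to 88 mm and grips with 3 to 60 N. Pads are 18 mm wide; open, the fingers measure 123 mm over their backs; the gripper's body (75 mm by 187 mm) begins 45 mm behind the grasp point.
Start: joints at [-1.475, 0.181, 1.607, -0, 1.354, -0.206], TCP at [0.171, -0.549, 0.239] pointing down, gripper open.
Joint ranges: [-2.99, 2.99], [-0.89, 2.07], [0.3, 2.58], [-1.14, 4.28], [0, 2.63], [-3.12, 3.12]. Speed limits (rad/s): [2.57, 2.57, 3.01, 3.14, 3.14, 3.14].

### API

Orientations are given as [roll, pitch, yaw] about the fixed x, y, z axes, in that order (R = Rz(yaw) Ry(pitch) Rx(roll)).
In Python, from station import r gives the robot as it stands. The module is installed in compiled form; this text tells all that it offers.
- The arm moves only by the tool drive_tool, never from a script. Its argument "plan" is a list of rows, each a list of 7 numbers: the shift along the world's x, y, z in cm, then the turn, a rotation vector about the world's x, y, z in degrees, then the finger opening in cm, from 0 to 8.81. In form: [[dx, dy, dz, wx, wy, wz, grip], ...]. A call has 1 to 12 rows; each row is the pose to reach, as a shift and turn from the pose commanded when the call began; what a row does not reach only later rows make up. A row lasts 1/12 s, in which the tool goes at most 41.7 mm and 7.16 degrees, less where a joint would pass 70% of its speed; a pose out of reach is approached as far as the arm can. A call with a gripper value outside its range is refused whole. The fingers move at their own pace and stop on an object; the grip force is fixed at half the most. Time passes only in rows, so rows that repeat a pose let the fingers close. It gives the time, the measured TCP pose, the force, the opening and the grip force at its end, in the units of the state.
- r.observe(): the state, without advancing time (a new reading comes with each control period).
- r.snapshot(name): name is "scene" or "side" or "wrist"; returns (picture, depth): 480x640x3 uint8, red, green, blue; 480x640 float32, m along the optical axis (not along the pixel's ray), 0 where there is no reading.
- r.camera_model(name): a dict with "mtx" (3x3 intrinsics, pixels), "k1" (the pictures are not rectified: a ray, as slopes to the right and down, at radius r is drawn at 1 + k1 r^2 times it, then the intrinsics apply), "eye" and "attitude" of the camera in the world; the wrist camera has in their place "mount" (4x4, takes a point from camera to tool coordinates, whose origin is the TCP and whose axes are the flange's). Camera axes: x right, y down, z forward; pixel columns grow to the right and rows downward; lengths in m; the calibration is good to about 2 mm. A picture is of the moment at which its call begins: read the wrist's pose just before it. camera_model takes no time and is no camera call.
- r.sign_off(): hands the job in; it is judged then, once.
The state is a dict: "time": time; "joints": joint angles; "qvel": joint speeds; "joint_torque": joint torques, N m; "position": TCP position; "tool_rot": TCP orientation; "contact_force": force on the tool from outside, world axes, zero at the start; "moment": the same for the moment, N m; "grip_width": opening from 0.0 (shut) to 1.0 (fully open); "gripper_force": force on a finger pad.
Only numpy, scipy, OpenCV 4.12 (cv2) and the standard library are available. Lean on these libraries where they do the work, as an engineer would, in place of code of your own. Each camera call takes 0.05 s, during which the arm holds its last target. There are 200 camera calls.

## Working session

There is one attempt and no reset: what is moved stays moved. The work goes in short steps, Python scripts to look and compute and a tool call to move; the robot and the scene stay as the last step left them, time stands still between calls to the robot, and variables do not carry over. Pictures are saved under pics/ and viewed, at most 10 in all, crops included, and the job is handed in when it is done.

Besides the shell and the picture viewer there is one more tool, called as name(argument=value, ...) on one line, values as JSON. drive_tool: Moves the arm, as the interface text tells. Its arguments: {"type":"object","properties":{"plan":{"type":"array"}},"required":["plan"]}

```bash
mkdir -p pics
cat > h.py <<'E'
import numpy as np,cv2
from station import r
from scipy.spatial.transform import Rotation as R
def cam(n,o=None):
    c=r.camera_model(n);K=np.array(c["mtx"])
    if n=="wrist":
        o=o or r.observe();T=np.eye(4);T[:3,:3]=R.from_euler('xyz',o["tool_rot"]).as_matrix();T[:3,3]=o["position"]
        M=T@np.array(c["mount"]);return K,c["k1"],M[:3,3],M[:3,:3]
    a=np.array(c["attitude"])
    if a.shape!=(3,3): a=R.from_euler('xyz',a).as_matrix()
    return K,c["k1"],np.array(c["eye"]),a
def rays(cm,uv):
    K,k,e,A=cm;uv=np.atleast_2d(uv).astype(float)
    p=cv2.undistortPoints(uv[:,None],K,np.array([k,0,0,0,0.]))[:,0]
    return np.c_[p,np.ones(len(p))]@A.T
def onz(cm,uv,z):
    d=rays(cm,uv);return cm[2]+d*((z-cm[2][2])/d[:,2])[:,None]
def cloud(cm,D):
    v,u=np.mgrid[:480,:640];d=rays(cm,np.c_[u.ravel(),v.ravel()])
    return (cm[2]+d*D.ravel()[:,None]).reshape(480,640,3)
E
python3 - <<'E'
from h import *
print(r.observe(),r.tcp_to_grasp)
for n in("scene","side"):
    print(r.camera_model(n))
    cm=cam(n);I,D=r.snapshot(n);cv2.imwrite(f"pics/{n}0.png",I[:,:,::-1]);np.savez(f"{n}0.npz",I=I,D=D,P=cloud(cm,D))
E
```

```text
{'time': 0.0, 'joints': array([-1.47527849e+00,  1.81520623e-01,  1.60795407e+00,  1.46120614e-05,
        1.35377215e+00, -2.06294494e-01]), 'qvel': array([-2.03021851e-04, -5.82212198e-04,  2.90996891e-04,  6.03414634e-04,
        3.68411903e-05,  1.05500938e-03]), 'joint_torque': array([-2.00781484e-03, -4.33867908e+01, -3.41852367e+01,  6.99928100e-02,
        3.86006583e-02, -1.13212711e-04]), 'position': array([ 0.17089453, -0.54849141,  0.23784767]), 'tool_rot': array([-3.13997646e+00, -3.52796357e-04,  3.01808888e-01]), 'contact_force': array([-0.05196552,  0.63924546, -0.23464728]), 'moment': array([ 0.00556739, -0.00156159, -0.05634643]), 'gripper_force': 0.0, 'grip_width': 0.9971432097004422} -0.0187
{'mtx': array([[450.25229999,   0.        , 322.19628702],
       [  0.        , 450.25229999, 240.05349494],
       [  0.        ,   0.        ,   1.        ]]), 'k1': -0.09512884975329693, 'eye': array([0.20009675, 0.70140332, 0.72290591]), 'attitude': array([-2.22720312,  0.00574387, -2.66734426])}
{'mtx': array([[561.48537658,   0.        , 329.12455827],
       [  0.        , 561.48537658, 245.36898692],
       [  0.        ,   0.        ,   1.        ]]), 'k1': -0.16179078392284355, 'eye': array([ 0.23662502, -1.14844875,  0.80451717]), 'attitude': array([-2.10981524,  0.01353469, -0.31690238])}
```

View pics/scene0.png

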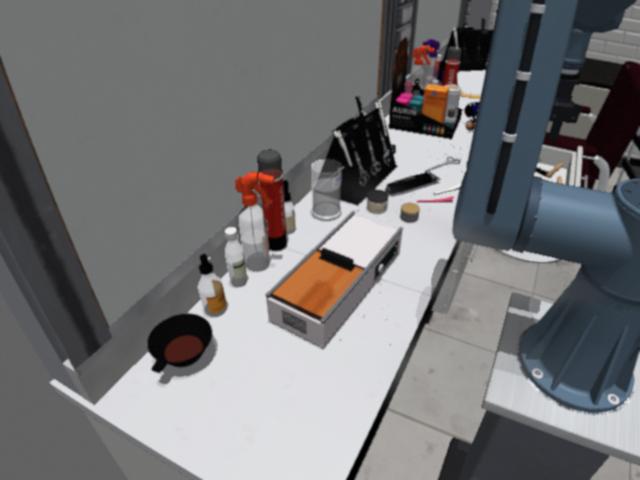

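View pics/side0.png

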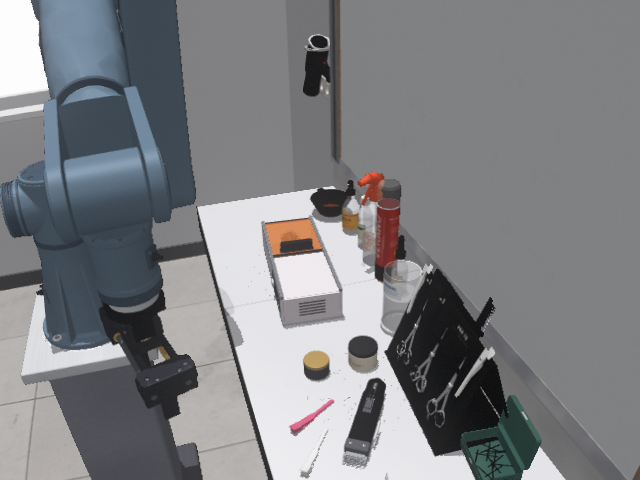

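The scene view shows the box with the amber shutter (about 320,285), the black grip bar at (337,258) and the white hood at (362,240). In the side view the bar is at (297,245). The box is nearly along world y, with the shutter end at +y.

Run:
```python
from h import *
for n,roi,br in(("scene",(265,215,410,345),(318,245,358,272)),("side",(255,210,345,325),(278,236,316,254))):
    z=np.load(n+"0.npz");I=z["I"];P=z["P"];cm=cam(n)
    H=cv2.cvtColor(I,cv2.COLOR_RGB2HSV)
    def sel(m,q):
        o=np.zeros_like(m);o[q[1]:q[3],q[0]:q[2]]=m[q[1]:q[3],q[0]:q[2]];return o
    a=sel((H[...,0]<20)&(H[...,1]>150)&(H[...,2]>100),roi)
    v,u=np.nonzero(a);p=onz(cm,np.c_[u,v],.0795)[:,:2]*1000
    print(n,"amber",len(p),cv2.minAreaRect(p.astype(np.float32)),cv2.boxPoints(cv2.minAreaRect(p.astype(np.float32))).round().tolist())
    w=sel((P[...,2]>.066)&(P[...,2]<.09),roi)&~a
    b=sel(I.max(2)<60,br)
    v,u=np.nonzero(b);q=P[b];t=q[q[:,2]>.1]*1000
    print("bar",len(q),q[:,2].max() if len(q) else 0,len(t),t.mean(0) if len(t) else 0)
    p=onz(cm,np.c_[u,v],.1045)[:,:2]*1000
    print(" bar rect at top z",cv2.minAreaRect(p.astype(np.float32)))
    allm=sel((P[...,2]>.06)&(P[...,2]<.095),roi); t=P[allm]*1000
    rr=cv2.minAreaRect(t[:,:2].astype(np.float32));print("box",len(t),rr,cv2.boxPoints(rr).round().tolist())
    q=sel((P[...,2]>.02),(0,0,640,480))&(P[...,0]>.2)&(P[...,0]<.95)&(abs(P[...,1])<.6)&(P[...,2]<.5)
    g=np.zeros((240,160),np.float32);tt=P[q];np.maximum.at(g,(((tt[:,1]+.6)/.005).astype(int).clip(0,239),((tt[:,0]-.2)/.005).astype(int).clip(0,159)),tt[:,2])
    k,l,s,c=cv2.connectedComponentsWithStats((g>.02).astype(np.uint8))
    for i in range(1,k):
        if s[i,4]>20: print(" obj x",.2+s[i,0]*.005,.2+(s[i,0]+s[i,2])*.005,"y",-.6+s[i,1]*.005,-.6+(s[i,1]+s[i,3])*.005,"zmax",g[l==i].max())
```

```text
scene amber 2914 ((618.662353515625, 56.446388244628906), (187.64407348632812, 343.9126892089844), 70.93429565429688) [[425.0, 24.0], [751.0, -88.0], [812.0, 89.0], [487.0, 201.0]]
bar 335 0.10725389707799005 116 [517.03151879  22.51881763 102.90034776]
 bar rect at top z ((512.43408203125, 34.261924743652344), (30.244718551635742, 85.42854309082031), 84.22879791259766)
box 7518 ((591.6383056640625, -4.351654052734375), (363.0456237792969, 292.5882873535156), 84.15689849853516) [[428.0, -170.0], [719.0, -200.0], [756.0, 161.0], [465.0, 191.0]]
 obj x 0.6000000000000001 0.75 y -0.6 -0.31999999999999995 zmax 0.24968643
 obj x 0.645 0.905 y -0.6 0.6 zmax 0.49999815
 obj x 0.44 0.5700000000000001 y -0.575 -0.41 zmax 0.042486183
 obj x 0.525 0.5900000000000001 y -0.37 -0.3 zmax 0.05108795
 obj x 0.43500000000000005 0.49 y -0.36 -0.3 zmax 0.038298603
 obj x 0.635 0.7250000000000001 y -0.295 -0.20499999999999996 zmax 0.1517441
 obj x 0.43000000000000005 0.6100000000000001 y -0.18499999999999994 0.19500000000000006 zmax 0.107253894
 obj x 0.71 0.74 y -0.14499999999999996 -0.10499999999999998
[... 1380 characters left out ...]
99999996 zmax 0.15326144
 obj x 0.43000000000000005 0.6100000000000001 y -0.18999999999999995 0.19000000000000006 zmax 0.10752742
 obj x 0.72 0.75 y -0.14999999999999997 -0.12 zmax 0.15986277
 obj x 0.7 0.76 y -0.09499999999999997 -0.039999999999999925 zmax 0.2670559
 obj x 0.21500000000000002 0.30000000000000004 y -0.08499999999999996 0.0 zmax 0.4999457
 obj x 0.6799999999999999 0.76 y -0.015000000000000013 0.040000000000000036 zmax 0.25815082
 obj x 0.7150000000000001 0.75 y 0.07500000000000007 0.10999999999999999 zmax 0.15332977
 obj x 0.7 0.7550000000000001 y 0.16000000000000003 0.21000000000000008 zmax 0.15933008
 obj x 0.65 0.7350000000000001 y 0.25 0.31500000000000006 zmax 0.054553695
```

Run:
```python
from h import *
for n in("scene","side"):
    z=np.load(n+"0.npz");P=z["P"]
    q=(P[...,0]>.41)&(P[...,0]<.63)&(abs(P[...,1])<.22)&(P[...,2]>.065)
    t=P[q&(P[...,2]<.095)][:,:2]*1000
    # robust edge rect
    for d in(0,.5):
        print(n,cv2.minAreaRect(t.astype(np.float32)) if d==0 else "")
    b=P[q&(P[...,2]>.098)&(P[...,2]<.115)&(abs(P[...,1])<.05)]*1000
    print(" bar",len(b),b.mean(0),cv2.minAreaRect(b[:,:2].astype(np.float32)))
```

```text
scene ((517.1627807617188, 3.0077056884765625), (362.2591552734375, 142.4308319091797), 84.44921112060547)
scene 
 bar 190 [517.3021797   21.2348306  102.48803015] ((518.7283325195312, 19.75661849975586), (16.73368263244629, 79.53597259521484), 87.47928619384766)
side ((521.0902099609375, -1.4395294189453125), (364.84051513671875, 141.2111053466797), 84.46704864501953)
side 
 bar 145 [522.21468466  12.54465887 102.73199624] ((522.2140502929688, 15.158393859863281), (23.249725341796875, 77.95429229736328), 87.24695587158203)
```

drive_tool(plan=[[35.3,60.3,-6,0,0,67.2,0],[35.3,60.3,-6,0,0,67.2,0],[35.3,60.3,-6,0,0,67.2,0],[35.3,60.3,-6,0,0,67.2,0],[35.3,60.3,-6,0,0,67.2,0],[35.3,60.3,-6,0,0,67.2,0],[35.3,60.3,-6,0,0,67.2,0],[35.3,60.3,-6,0,0,67.2,0],[35.3,60.3,-6,0,0,67.2,0],[35.3,60.3,-6,0,0,67.2,0],[35.3,60.3,-6,0,0,67.2,0],[35.3,60.3,-6,0,0,67.2,0]])

```text
time: 1.1
position: [0.4231, -0.117, 0.1958]
tool_rot: [3.141, 0.0, 1.475]
contact_force: [0.4, -1.4, -0.3]
grip_width: 0.121
gripper_force: 0.0
```

drive_tool(plan=[[10.1,17.2,-2,0,0,0,0],[10.1,17.2,-2,0,0,0,0],[10.1,17.2,-2,0,0,0,0],[10.1,17.2,-2,0,0,0,0],[10.1,17.2,-2,0,0,0,0],[10.1,17.2,-2,0,0,0,0],[10.1,17.2,-2,0,0,0,0]])

```text
time: 1.68
position: [0.5234, 0.0546, 0.175]
tool_rot: [-3.14, 0.0, 1.478]
contact_force: [-0.6, 0.1, -0.4]
grip_width: 0.008
gripper_force: 0.0
```

Run:
```python
from h import *
o=r.observe();cm=cam("wrist",o);I,D=r.snapshot("wrist");cv2.imwrite("pics/w1.png",I[:,:,::-1])
P=cloud(cm,D);print(o["position"],o["tool_rot"])
q=(D>0)&(I.max(2)<70)&(P[...,2]>.097)&(P[...,2]<.112)&(P[...,0]>.45)&(P[...,0]<.59)&(abs(P[...,1])<.045)
b=P[q]*1000;print(len(b),b.mean(0) if len(b) else 0,cv2.minAreaRect(b[:,:2].astype(np.float32)) if len(b) else 0)
```

```text
[0.52335137 0.05456006 0.17502697] [-3.13975164e+00  8.63856014e-05  1.47836718e+00]
420 [521.09912074  23.20072485 102.26706476] ((521.1590576171875, 22.640438079833984), (5.218915939331055, 77.52839660644531), 84.25556945800781)
```

View pics/w1.png

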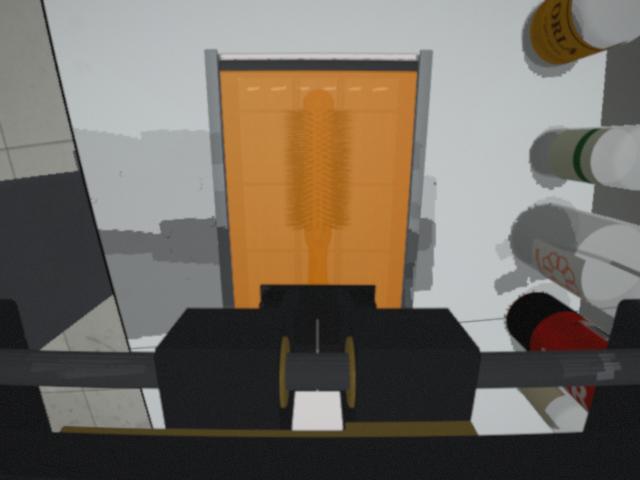

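The wrist view shows the brush through the amber plate: bristle end about (318,90), barrel centre (318,165), handle about (317,265). The bar is at the bottom, (318,295), and the fingers are clear on its +y side. Next: lower, then push.

drive_tool(plan=[[0,0,-3.5,0,0,0,0],[0,0,-7,0,0,0,0],[0,0,-8.6,0,0,0,0],[0,0,-8.6,0,0,0,0],[-0.1,-1,-8.6,0,0,0,0],[-0.2,-2,-8.6,0,0,0,0],[-0.3,-3,-8.6,0,0,0,0],[-0.45,-4.5,-8.6,0,0,0,0],[-0.6,-6,-8.6,0,0,0,0],[-0.75,-7.5,-8.6,0,0,0,0],[-0.9,-9,-8.6,0,0,0,0],[-1,-10.5,-8.6,0,0,0,0]])

```text
time: 2.73
position: [0.5142, -0.054, 0.0917]
tool_rot: [3.139, 0.0, 1.474]
contact_force: [-0.7, 1.7, 0.6]
grip_width: 0.003
gripper_force: 1.0
```

drive_tool(plan=[[-0.15,-1.5,0,0,0,0,0],[-0.3,-3,0,0,0,0,0],[-0.45,-4.5,0,0,0,0,0],[-0.6,-6,0,0,0,0,0],[-0.7,-7,0,0,0,0,0],[-0.75,-7.5,0,0,0,0,0],[-0.75,-7.5,0,0,0,0,0]])

```text
time: 3.32
position: [0.5065, -0.129, 0.091]
tool_rot: [3.14, 0.001, 1.473]
contact_force: [-0.7, -0.1, 0.6]
grip_width: 0.008
gripper_force: 0.0
```

drive_tool(plan=[[-0.05,-0.5,0,0,0,0,0],[-0.1,-1,0,0,0,0,0],[-0.12,-1.2,0,0,0,0,0],[-0.12,-1.2,0,0,0,0,0]])

```text
time: 3.65
position: [0.5051, -0.1387, 0.0901]
tool_rot: [3.141, -0.001, 1.475]
contact_force: [0.5, 3.2, 1.8]
grip_width: 0.006
gripper_force: 1.5
```

drive_tool(plan=[[-0.03,-0.3,0,0,0,0,0],[-0.06,-0.6,0,0,0,0,0],[-0.06,-0.6,0,0,0,0,0]])

```text
time: 3.9
position: [0.5049, -0.1391, 0.0901]
tool_rot: [-3.141, -0.01, 1.475]
contact_force: [4.4, 27.6, 10.7]
grip_width: 0.008
gripper_force: 13.8
```

The shutter is at its stop. Back off, rise and look at the brush.

drive_tool(plan=[[0.1,1.2,0,0,0,0,0],[0.2,2,2,0,0,0,0],[0.4,4,6,0,0,0,2],[0.7,8,9,0,0,0,4],[1,11,10,0,0,0,4.4],[1.3,14,10,0,0,0,4.4],[1.5,16,10,0,0,0,4.4],[1.5,16,10,0,0,0,4.4],[1.5,16,10,0,0,0,4.4]])

```text
time: 4.65
position: [0.5191, 0.0156, 0.1898]
tool_rot: [-3.141, 0.001, 1.478]
contact_force: [-0.3, 0.5, -0.3]
grip_width: 0.491
gripper_force: 0.0
```

Run:
```python
from h import *
o=r.observe();cm=cam("wrist",o);I,D=r.snapshot("wrist");cv2.imwrite("pics/w2.png",I[:,:,::-1])
P=cloud(cm,D);print(o["position"],o["tool_rot"],o["grip_width"]);np.savez("w2.npz",I=I,D=D,P=P)
```

```text
[0.51910986 0.01562482 0.18978029] [-3.14140396e+00  8.68146569e-04  1.47760841e+00] 0.4914870698870056
```

View pics/w2.png

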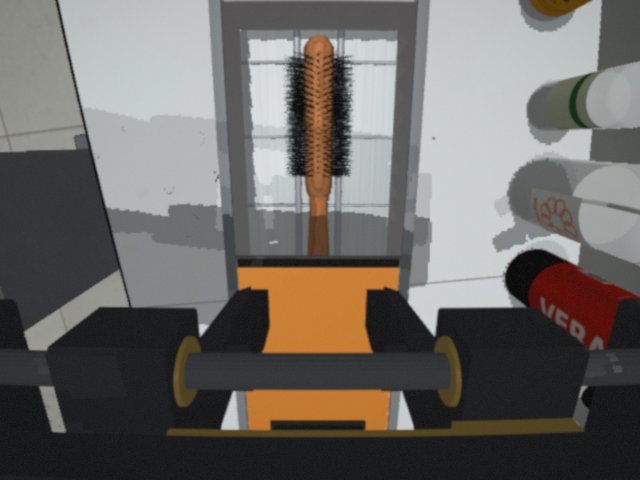

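The shutter is fully back, with its edge at row 258. The brush is exposed: bristle end about (319,38), bristles down to row 178, handle from (318,200) to (317,252).

Run:
```python
from h import *
z=np.load("w2.npz");I,P=z["I"],z["P"]
o=dict(position=[0.51910986,0.01562482,0.18978029],tool_rot=[-3.14140396,8.68146569e-04,1.47760841]);cm=cam("wrist",o)
H=cv2.cvtColor(I,cv2.COLOR_RGB2HSV)
w=(H[...,0]<15)&(H[...,1]>90);w[254:]=0;w[:,:300]=0;w[:,338:]=0
for v in(40,60,100,140,180,195,205,215,225,235,245,250):
    u=np.nonzero(w[v])[0]
    if len(u):
        zz=.068 if v<30 else .0395
        print(v,u.min(),u.max(),onz(cm,[[u.mean(),v]],zz)[0].round(4),"depthpt",P[v,int(u.mean())].round(4))
v=np.nonzero(w.any(1))[0][0];print("tip",v,onz(cm,[[319,v]],.0395))
d=(I.max(2)<60);d[:,:275]=0;d[:,365:]=0;d[230:]=0;d[:30]=0
v,u=np.nonzero(d);print("bristle rows",v.min(),v.max(),u.min(),u.max(),[onz(cm,[[318,x]],.0395)[0].round(4).tolist() for x in(v.min(),v.max())])
print("shutter/hood edge",P[262,318].round(4),P[258,318].round(4),onz(cm,[[240,259],[400,259]],.0795).round(4).tolist())
for v in(100,220): print("rails",[ (u,P[v,u].round(3).tolist()) for u in(222,232,406,416)])
```

```text
40 309 328 [0.5343 0.1614 0.0395] depthpt [0.5337 0.159  0.0492]
60 305 332 [0.5331 0.1475 0.0395] depthpt [0.5323 0.1438 0.0578]
100 304 332 [0.53   0.1189 0.0395] depthpt [0.5299 0.1177 0.0506]
140 305 332 [0.5274 0.0888 0.0395] depthpt [0.5272 0.0887 0.0612]
180 306 330 [0.5243 0.0572 0.0395] depthpt [0.5244 0.0583 0.0511]
195 309 327 [0.5232 0.0448 0.0395] depthpt [0.5233 0.0461 0.0486]
205 310 326 [0.5224 0.0365 0.0395] depthpt [0.5225 0.0379 0.048 ]
215 310 326 [0.5216 0.028  0.0395] depthpt [0.5217 0.0295 0.0469]
225 310 326 [0.5208 0.0194 0.0395] depthpt [0.521  0.0215 0.0489]
235 309 327 [0.52   0.0106 0.0395] depthpt [0.5202 0.0128 0.048 ]
245 308 327 [0.5188 0.0018 0.0395] depthpt [0.5186 0.0049 0.0503]
250 308 328 [ 0.5188 -0.0028  0.0395] depthpt [5.19e-01 4.00e-04 5.00e-02]
tip 35 [[0.5350221 0.1648353 0.0395   ]]
bristle rows 56 175 290 347 [[0.5329, 0.1504, 0.0395], [0.5247, 0.0612, 0.0395]]
shutter/hood edge [5.19e-01 3.00e-04 8.09e-02] [0.5192 0.0024 0.0775] [[0.4602, 0.0077, 0.0795], [0.5811, -0.0036, 0.0795]]
rails [(222, [0.466, 0.12, 0.083]), (232, [0.465, 0.124, 0.05]), (406, [0.595, 0.112, 0.052]), (416, [0.594, 0.108, 0.084])]
rails [(222, [0.429, 0.024, 0.0]), (232, [0.46, 0.039, 0.082]), (406, [0.586, 0.027, 0.083]), (416, [0.614, 0.007, 0.001])]
```

drive_tool(plan=[[0.2,1.2,-2,0,0,0,4.4],[0.35,2.3,-5,0,0,0,4.4],[0.35,2.3,-8,0,0,0,4.4],[0.35,2.3,-10,0,0,0,4.4],[0.35,2.3,-10,0,0,0,4.4],[0.35,2.3,-10,0,0,0,4.4]])

```text
time: 5.2
position: [0.5219, 0.0368, 0.0889]
tool_rot: [-3.138, 0.0, 1.473]
contact_force: [-0.1, 0.3, -0.1]
grip_width: 0.499
gripper_force: 0.0
```

Run:
```python
from h import *
print(r.camera_model("wrist")["mount"])
I,D=r.snapshot("side");cv2.imwrite("pics/s2.png",cv2.resize(I[150:350,180:440,::-1],None,fx=3,fy=3))
```

```text
[[ 3.56110622e-04 -9.60856368e-01 -2.77046770e-01  7.15473967e-02]
 [ 9.99999876e-01  2.45552169e-04  4.33754242e-04  4.10389236e-04]
 [-3.48746091e-04 -2.77046890e-01  9.60856336e-01 -1.46349754e-01]
 [ 0.00000000e+00  0.00000000e+00  0.00000000e+00  1.00000000e+00]]
```

View pics/s2.png

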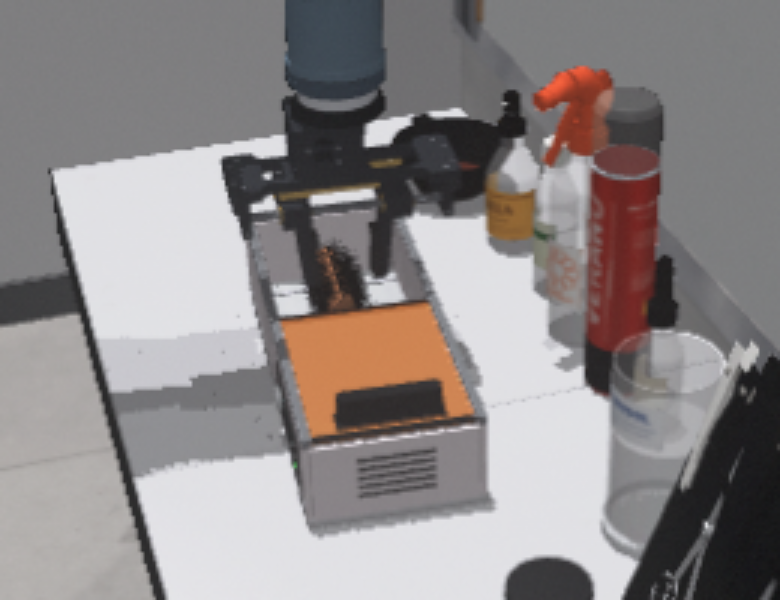

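The side crop shows the shutter lying fully on the hood, with the fingers straddling the brush inside the mouth, clear of walls and bottles. Next: go down and grip.

drive_tool(plan=[[0.05,0.1,-2,0,0,0,4.4],[0.05,0.1,-4,0,0,0,4.4],[0.05,0.1,-5.5,0,0,0,4.4],[0.05,0.1,-6.3,0,0,0,4.4],[0.05,0.1,-6.3,0,0,0,4.4]])

```text
time: 5.67
position: [0.5233, 0.0384, 0.0268]
tool_rot: [-3.141, 0.0, 1.474]
contact_force: [-0.1, -0.3, 0.1]
grip_width: 0.5
gripper_force: 0.0
```

drive_tool(plan=[[0,0,0,0,0,0,3],[0,0,0,0,0,0,2.2],[0,0,0,0,0,0,0],[0,0,0,0,0,0,0],[0,0,0,0,0,0,0],[0,0,0,0,0,0,0]])

```text
time: 6.17
position: [0.5237, 0.0387, 0.0277]
tool_rot: [3.141, 0.0, 1.475]
contact_force: [-1.8, -2.1, 4.7]
grip_width: 0.219
gripper_force: 29.9
```

drive_tool(plan=[[0,0.05,0.3,2,-0.2,0,0],[0,0.09,0.6,4,-0.4,0,0],[0,0.14,0.9,6,-0.6,0,0],[0,0.19,1.2,8,-0.8,0,0],[0,0.23,1.5,10,-1.0,0,0],[0,0.23,1.5,10,-1.0,0,0],[0,0.23,1.5,10,-1.0,0,0]])

```text
time: 6.75
position: [0.5233, 0.0407, 0.0419]
tool_rot: [3.141, -0.174, 1.474]
contact_force: [0.9, 0.3, -1.1]
grip_width: 0.214
gripper_force: 30.0
```

```bash
cat > chk.py <<'E'
import sys
from h import *
o=r.observe();cm=cam("wrist",o);I,D=r.snapshot("wrist");P=cloud(cm,D)
print(o["time"],o["position"],o["tool_rot"],o["contact_force"].round(1),o["moment"].round(2))
cv2.imwrite(sys.argv[1],I[:,:,::-1])
H=cv2.cvtColor(I,cv2.COLOR_RGB2HSV)
w=(H[...,0]<15)&(H[...,1]>90)&(D>0);w[:,:290]=0;w[:,350:]=0;w[300:]=0
M=np.array(r.camera_model("wrist")["mount"])
for v in range(5,260,15):
    u=np.nonzero(w[v])[0]
    if len(u): k=int(u.mean());p=P[v,k];print(v,u.min(),u.max(),p.round(4))
E
python3 chk.py pics/w3.png
```

```text
6.75 [0.52334518 0.04071041 0.04185895] [ 3.14089326 -0.17448867  1.47358478] [ 0.9  0.3 -1.1] [-0.15 -0.11  0.03]
5 290 343 [0.5334 0.1421 0.0937]
20 290 343 [0.5335 0.1435 0.0827]
35 290 344 [0.5334 0.1391 0.0823]
50 290 343 [0.5326 0.135  0.0812]
65 290 344 [0.5325 0.1307 0.0804]
80 290 344 [0.5321 0.1258 0.0809]
95 290 345 [0.5316 0.1212 0.0808]
110 290 344 [0.5312 0.1171 0.0788]
125 290 345 [0.5306 0.1105 0.0866]
140 290 343 [0.53   0.1078 0.0774]
155 290 343 [0.5295 0.1025 0.0801]
170 290 345 [0.5294 0.0981 0.076 ]
185 290 343 [0.5286 0.0932 0.0749]
200 290 343 [0.5281 0.0881 0.074 ]
215 290 343 [0.5276 0.0829 0.0732]
230 290 341 [0.5267 0.0779 0.075 ]
245 290 343 [0.5266 0.0727 0.0757]
```

View pics/w3.png

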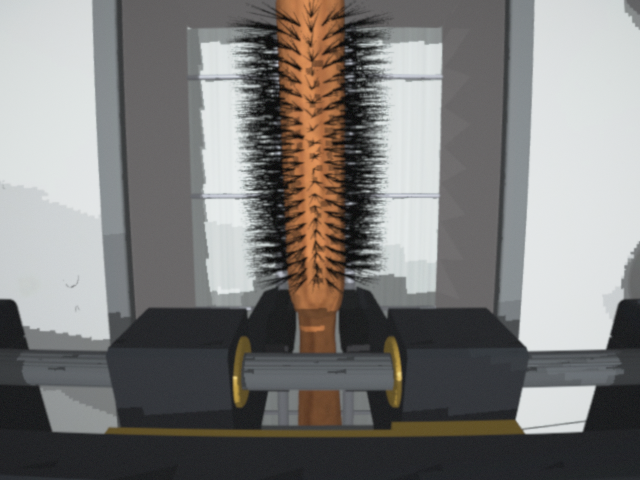

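The wrist view shows the brush gripped and rising: barrel centred at (315,150), bristle end past the top edge, tilt about 9°. It follows the tool. Next: tilt further, then draw along its axis.

drive_tool(plan=[[0,0.05,0.28,2,-0.2,0,0],[0,0.09,0.55,4,-0.4,0,0],[0,0.14,0.83,6,-0.6,0,0],[0,0.18,1.1,8,-0.8,0,0],[0,0.18,1.1,8,-0.8,0,0],[0,0.18,1.1,8,-0.8,0,0]])

```text
time: 7.3
position: [0.5232, 0.0429, 0.0526]
tool_rot: [3.141, -0.314, 1.474]
contact_force: [0.6, 0.6, -0.3]
grip_width: 0.221
gripper_force: 30.0
```

```bash
python3 chk.py pics/w4.png | awk 'NR%3==1||NR<4'
python3 - <<'E'
from h import *
for n in("side","scene"):
    cm=cam(n);I,D=r.snapshot(n);cv2.imwrite(f"pics/{n}3.png",I[:,:,::-1])
a=cv2.imread("pics/side3.png")[190:330,230:370];b=cv2.imread("pics/scene3.png")[190:330,255:395]
cv2.imwrite("pics/c3.png",np.hstack([cv2.resize(x,(390,390)) for x in(a,b)]))
E
```

```text
7.3 [0.52316654 0.04287716 0.05263463] [ 3.14098295 -0.31424018  1.47426178] [ 0.6  0.6 -0.3] [-0.29 -0.06  0.02]
5 290 343 [0.5324 0.1368 0.1173]
20 290 343 [0.5325 0.1383 0.1085]
35 290 344 [0.5325 0.1349 0.1061]
80 290 343 [0.531  0.1226 0.1018]
125 290 344 [0.5297 0.1064 0.1053]
170 290 345 [0.5287 0.0953 0.0931]
215 290 344 [0.5269 0.0803 0.0902]
```

View pics/c3.png

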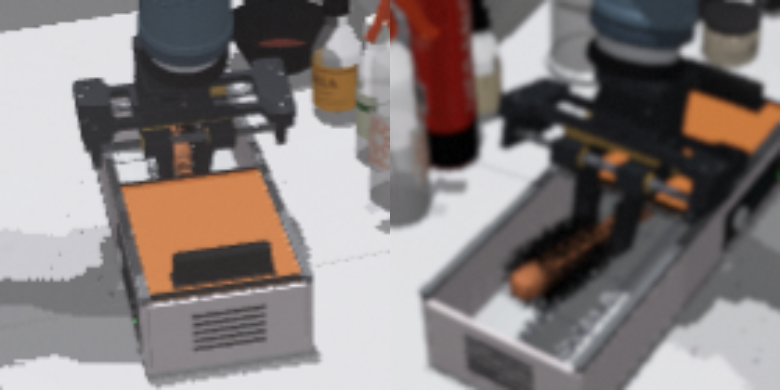

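The brush is slanted about 17° with its bristle end over the rim. There is no contact force and the shutter is still open. Next: draw along the axis.

drive_tool(plan=[[0.1,1.0,0.3,0,0,0,0],[0.2,1.9,0.6,0,0,0,0],[0.3,2.9,0.9,0,0,0,0],[0.4,3.8,1.2,0,0,0,0],[0.5,4.8,1.5,0,0,0,0],[0.6,5.7,1.8,0,0,0,0],[0.7,6.6,2.1,0,0,0,0],[0.7,7.6,2.4,0,0,0,0],[0.8,8.5,2.7,0,0,0,0],[0.9,9.5,3.0,0,0,0,0],[1.0,10.4,3.3,0,0,0,0],[1.1,11.4,3.6,0,0,0,0]])

```text
time: 8.45
position: [0.5344, 0.1579, 0.0892]
tool_rot: [3.14, -0.316, 1.475]
contact_force: [-0.2, -0.9, -0.9]
grip_width: 0.212
gripper_force: 30.0
```

drive_tool(plan=[[0.1,1.0,0.6,0,0,0,0],[0.1,1.5,2,0,0,0,0],[0.1,1.5,5,0,0,0,0],[0.1,1.5,8,0,0,0,0],[0.1,1,11,-4,0.4,0,0],[0.1,0,14,-8,0.8,0,0],[0,-1,17,-12,1.2,0,0],[0,-1,19,-15,1.5,0,0],[0,-1,20,-15,1.5,0,0],[0,-1,20,-15,1.5,0,0],[0,-1,20,-15,1.5,0,0],[0,-1,20,-15,1.5,0,0]])

```text
time: 9.45
position: [0.5333, 0.1468, 0.287]
tool_rot: [-3.138, -0.053, 1.474]
contact_force: [-0.4, 0.0, -1.5]
grip_width: 0.214
gripper_force: 30.0
```

```bash
python3 chk.py pics/w5.png | awk 'NR%3==1||NR<4'
python3 - <<'E'
from h import *
for n in("side","scene"):
    cm=cam(n);I,D=r.snapshot(n);cv2.imwrite(f"pics/{n}4.png",I[:,:,::-1])
a=cv2.imread("pics/side4.png")[130:350,200:420];b=cv2.imread("pics/scene4.png")[100:340,180:420]
cv2.imwrite("pics/c4.png",np.hstack([cv2.resize(x,(400,400)) for x in(a,b)]))
E
```

```text
9.45 [0.53326846 0.14675119 0.28696529] [-3.13844533 -0.053176    1.47398219] [-0.4  0.  -1.5] [-0.13 -0.07 -0.01]
5 290 343 [0.5439 0.254  0.3249]
20 290 343 [0.5438 0.2533 0.316 ]
35 290 343 [0.5434 0.2491 0.3158]
80 290 343 [0.542  0.234  0.3243]
125 290 344 [0.5411 0.2213 0.3234]
170 290 344 [0.5397 0.2077 0.3128]
215 290 342 [0.5379 0.1924 0.3128]
```

View pics/c4.png

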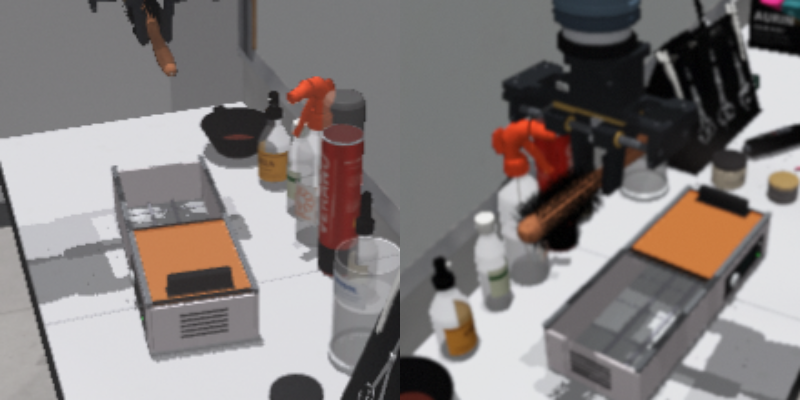

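The brush is held nearly level at about 0.3 m, well clear of everything. The shutter is open, the box is empty and the bystanders are in place. Handing in after a short settle.

drive_tool(plan=[[0,0,0,0,0,0,0],[0,0,0,0,0,0,0],[0,0,0,0,0,0,0],[0,0,0,0,0,0,0]])

```text
time: 9.93
position: [0.5343, 0.1469, 0.2887]
tool_rot: [-3.141, -0.053, 1.475]
contact_force: [-0.9, -0.1, -0.8]
grip_width: 0.215
gripper_force: 30.0
```

```bash
python3 -c "
from station import r
print(r.sign_off())"
```

```text
the job is handed in; nothing more can be done
None
```

I handed the job in at about 10 s, and sign-off returned no verdict: the shutter is pushed back to its stop, and the brush was drawn out slantwise with no sign of contact and is held at rest about 0.3 m above the worktop, with the other things standing where they were in the last pictures.

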